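Make up two herb gift kits

ROBOT

A 6-joint arm with a two-finger parallel gripper is mounted at the origin on the work surface. World frame = base frame: x ahead of the robot, y to its left, z up, the work surface at z = 0. Lengths are in m, angles in rad, forces in N, time in s.
With the tool pointing down it reaches from about 0.25 to 0.725 m from the base axis. Payload 4 kg.
Tool frame: the origin (TCP) lies between the finger pads; the fingertips stand 19 mm ahead of it and the grasp point (between the pads) is the TCP; z points along the fingers, y is the line along which they close (so a half turn about z gives the same grasp; the last joint's range is limited). The gripper opens to 85 mm and grips with 20 to 120 N. Pads are 22 mm wide; open, the fingers measure 114 mm over their backs; the gripper's body (76 mm by 85 mm) begins 54 mm behind the grasp point. The pads swing forward as they close: fully open they stand 13 mm farther back than shut.
Start: joints at [-1.312, 0.241, 0.005, 1.335, 0, 1.571], TCP at [0.128, -0.483, 0.25] pointing down, gripper open.
Joint ranges: [-2.72, 2.72], [-1.05, 1.87], [-1.09, 1.28], [-1.99, 2.15], [-1.42, 1.44], [-3.14, 3.14]. Speed limits (rad/s): [2.79, 2.79, 3.14, 3.14, 3.14, 3.14].

INTERFACE

Orientations are given as a 3x3 rotation matrix whose columns are the frame's x, y, z axes.
In Python, from rig import r gives the robot as it stands.
- The arm moves only by the tool servo_tool, never from a script. Its argument "plan" is a list that holds one entry, the list of rows, each a list of 5 numbers: the opening, from -1 (shut) to 1 (fully open), then the shift along the tool's x, y, z in mm, then the turn about the tool's z in degrees. A call has 1 to 10 rows; each row shifts and turns the commanded pose from where the row before left it, along the tool's axes as they then stand; what a row does not reach is not made up. A row lasts 1/8 s, in which the tool goes at most 62.5 mm and 10.7 degrees, less where a joint would pass 70% of its speed; a pose out of reach is approached as far as the arm can. A call is refused whole if a number of a shift passes 62.5 or a number of a turn 10.7, either way. A call with a gripper value outside its range is refused whole. The fingers move at their own pace and stop on an object; "squeeze" is the grip in N (left out, the last holds). Time passes only in rows, so rows that do not move let the fingers close. It gives the time, the measured TCP pose, the force, the opening and the grip force at its end, in the units of the state.
- r.sense(): the state, without advancing time (a new reading comes with each control period).
- r.get_image(name): name is "scene" or "top"; returns the picture (420x560x3 uint8, red, green, blue); there is no depth.
- r.camera_params(name): a dict with "K" (3x3 intrinsics, pixels), "rvec" (rotation vector, rad) and "tvec" (3), from world to camera coordinates, as OpenCV has them. Camera axes: x right, y down, z forward; pixel columns grow to the right and rows downward; lengths in m; the calibration is good to about 2 mm. A picture is of the moment at which its call begins. camera_params takes no time and is no camera call.
- r.job_done(): hands the job in; it is judged then, once.
The state is a dict: "clock": time; "joint_positions": joint angles; "dq": joint speeds; "joint_torque": joint torques, N m; "tool_pos": TCP position; "eef_rot": TCP orientation; "force": force on the tool from outside, world axes, zero at the start; "moment": the same for the moment, N m; "opening": finger opening in m; "grasp_force": force on a finger pad.
Only numpy, scipy, OpenCV 4.12 (cv2) and the standard library are available. Lean on these libraries where they do the work, as an engineer would, in place of code of your own. Each camera call takes 0.05 s, during which the arm holds its last target. There are 200 camera calls.

TASK

Make up the two gift kits. In the tray with the partition, stand the round herb jar in the larger compartment and the tea carton in the smaller one; on the other tray, stand the square herb jar inside the square frame and the tin in the round nest, and stand the ribbon spool upright on the middle of the tin. Everything must stand flat on its place, nothing may be tipped over, and the empty tumbler, the small dish and the loose lid stay where they are.

Things in the scene. Friction and masses are not known exactly. Their poses are not given: they have to be found in the camera images.
- partition_tray: Fixed gift tray, cork with dark wood rims, 80 x 142 mm, one partition, two compartments. Floor 4 mm thick; rim and partition 4 mm thick, tops 14 mm above the table. Origin: centre of underside; x across, y along its length. Larger compartment 72 (x) by 76 (y) mm inside, centre y = -29 mm; smaller 72 (x) by 54 (y) mm, centre y = +40 mm (both x = 0, floor at z = 4 mm).
- nest_tray: Fixed gift tray, cork with dark wood rims, 92 x 176 mm: a flat 4 mm board with a square frame and, beside it, a round nest, both 4 mm thick, tops 14 mm above the table. Origin: centre of underside; x across, y along its length. Frame 68 x 68 mm inside, parallel to the board, centre y = -44 mm; nest 80 mm across inside, centre y = +43 mm (both x = 0, floor at z = 4 mm).
- round_jar: Round glass jar of dried herbs with an aluminium lid, closed, standing: 48 mm diameter, 70 mm tall, about 150 g. Origin: centre of its underside, z up along its axis.
- square_jar: Square glass jar of dried herbs with a round 40 mm aluminium lid, closed, standing: 48 x 48 mm, 66 mm tall (lid included; may be gripped by the sides of the square glass, which reaches up to 52 mm), about 160 g. Origin: centre of its underside, z up, x and y square to its sides.
- tin: Plain round aluminium tin with a flat lid, closed, standing: 60 mm diameter, 50 mm tall, about 120 g. Origin: centre of its underside, z up along its axis.
- spool: Ribbon spool standing on its end: white flanges of 40 mm diameter, fully wound, 46 mm tall, about 50 g. The dark dot on top is its bore. Origin: centre of its underside, z up along its axis.
- carton: Small plain cardboard carton of tea bags with a strip of paper across its top, standing: 56 mm (its x) by 36 mm (its y), 58 mm tall, about 80 g. Origin: centre of its underside, z up.
- tumbler: Bystander: empty open glass tumbler, rim 62 mm across, 60 mm tall, standing loose among the stock. Origin: centre of its underside, z up along its axis.
- dish: Bystander: empty small white ceramic dish, rim 68 mm across, 28 mm tall, loose. Origin: centre of its underside, z up along its axis.
- loose_lid: Bystander: white plastic jar lid lying flat, 58 mm across, 12 mm thick, loose. Origin: centre of its underside, z up along its axis.
There are look-alikes about, which are no part of the job. Leave any orange look-alike of the tin alone.

How it is judged:
By the outcome, as a careful person would: the job done as asked, in the order asked, and still so for the second after the job is handed in, with the robot touching nothing.
It also fails if it takes over 128 s, if anything falls off the work surface, if the arm or the gripper's body presses on something with over 40 N, if the wrist force passes 120 N, or if a joint passes its speed limit or range.

## Working session

There is one attempt and no reset: what is moved stays moved. The work goes in short steps, Python scripts to look and compute and a tool call to move; the robot and the scene stay as the last step left them, time stands still between calls to the robot, and variables do not carry over. Pictures are saved under pics/ and viewed, at most 14 in all, crops included, and the job is handed in when it is done.

Besides the shell and the picture viewer there is one more tool, called after "Call:" by a JSON object that holds its "op" and its "data". servo_tool: Moves the arm, as the interface text tells. Its arguments: {"type":"object","properties":{"plan":{"type":"array"},"squeeze":{"type":"number"}},"required":["plan"]}

```bash
mkdir -p pics
python3 - <<'E'
from rig import r
import cv2
s=r.sense()
for k,v in s.items(): print(k,v)
for n in("scene","top"):
    im=r.get_image(n); cv2.imwrite(f"pics/{n}0.png",im[:,:,::-1]); print(r.camera_params(n))
E
```

```text
clock 0.0
joint_positions [-1.31200840e+00  2.41377984e-01  3.75842747e-03  1.33520456e+00
  2.84917533e-06  1.57082486e+00]
dq [-4.84247141e-04 -6.58006718e-04 -1.03140180e-03 -3.55940599e-04
  2.39020936e-03  4.45533564e-05]
joint_torque [ 9.21879609e-05 -3.72317934e+01  2.52407098e+01  1.69165526e-02
  8.38309143e-05  2.25135302e-06]
tool_pos [ 0.12780721 -0.48279083  0.24944345]
eef_rot [[ 9.66708171e-01  2.55880919e-01 -5.16175361e-04]
 [ 2.55881440e-01 -9.66706182e-01  1.96099512e-03]
 [ 2.79132013e-06 -2.02778970e-03 -9.99997944e-01]]
force [ 0.00795767  0.13930552 -0.31094135]
moment [ 0.00757063 -0.01195484 -0.00978329]
grasp_force 0.0
opening 0.08536919255202484
{'K': array([[495.4729953 ,   0.        , 287.4575346 ],
       [  0.        , 495.4729953 , 214.16913388],
       [  0.        ,   0.        ,   1.        ]]), 'rvec': array([ 1.39429204,  2.17927399, -0.86273318]), 'tvec': array([ 0.2244094 , -0.28882211,  1.31105008])}
{'K': array([[416.48376034,   0.        , 282.26671766],
       [  0.        , 416.48376034, 207.54550014],
       [  0.        ,   0.        ,   1.        ]]), 'rvec': array([ 2.10855753, -2.13910229,  0.19153166]), 'tvec': array([-0.00655102,  0.50947575,  1.04246229])}
```

View pics/scene0.png

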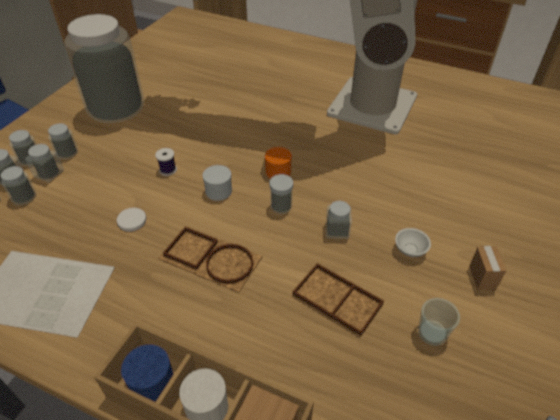

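View pics/top0.png

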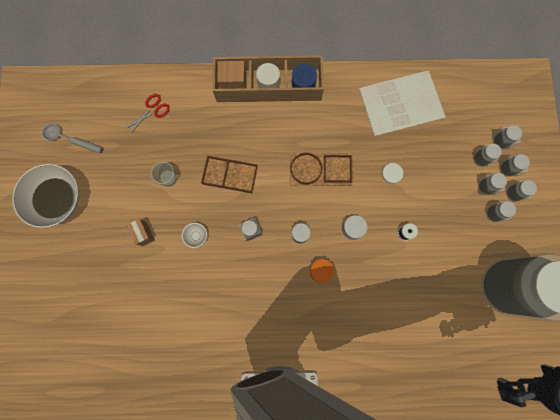

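The top view shows: carton (143,231), dish (195,235), square jar (250,229), round jar (301,233), tin (355,227), spool (408,231), orange look-alike (322,270), partition tray (229,174), nest tray (321,169), tumbler (163,174) and lid (393,173).

```bash
cat > h.py <<'E'
import numpy as np, cv2
from rig import r
def cast(n,uv,z):
    p=r.camera_params(n); R=cv2.Rodrigues(p["rvec"])[0]; t=p["tvec"]
    d=np.c_[np.array(uv,float).reshape(-1,2),np.ones(np.size(uv)//2)]@np.linalg.inv(p["K"]).T@R
    c=-R.T@t
    return c+d*((z-c[2])/d[:,2])[:,None]
def proj(n,X):
    p=r.camera_params(n)
    return cv2.projectPoints(np.array(X,float).reshape(-1,3),p["rvec"],p["tvec"],p["K"],None)[0][:,0]
E
python3 - <<'E'
from h import *
im=cv2.imread("pics/top0.png")
cv2.imwrite("pics/topL.png",cv2.resize(im[145:255,120:280],None,fx=5,fy=5,interpolation=2))
cv2.imwrite("pics/topR.png",cv2.resize(im[145:255,275:435],None,fx=5,fy=5,interpolation=2))
for n,uv,z in [("carton",(143,231),.058),("sq",(250,229),.066),("round",(301,233),.07),("tin",(355,227),.05),("spool",(408,231),.046),("ptray",(229,174),.014),("ntray",(321,169),.014),("dish",(195,235),.028),("tumbler",(163,174),.06),("lid",(393,173),.012),("orange",(322,270),.05)]:
    print(n,cast("top",uv,z)[0].round(3))
E
```

```text
carton [0.451 0.344 0.058]
sq [0.451 0.069 0.066]
round [ 0.439 -0.06   0.07 ]
tin [ 0.455 -0.201  0.05 ]
spool [ 0.443 -0.338  0.046]
ptray [0.611 0.131 0.014]
ntray [ 0.621 -0.121  0.014]
dish [0.443 0.217 0.028]
tumbler [0.601 0.298 0.06 ]
lid [ 0.607 -0.318  0.012]
orange [ 0.346 -0.112  0.05 ]
```

View pics/topL.png

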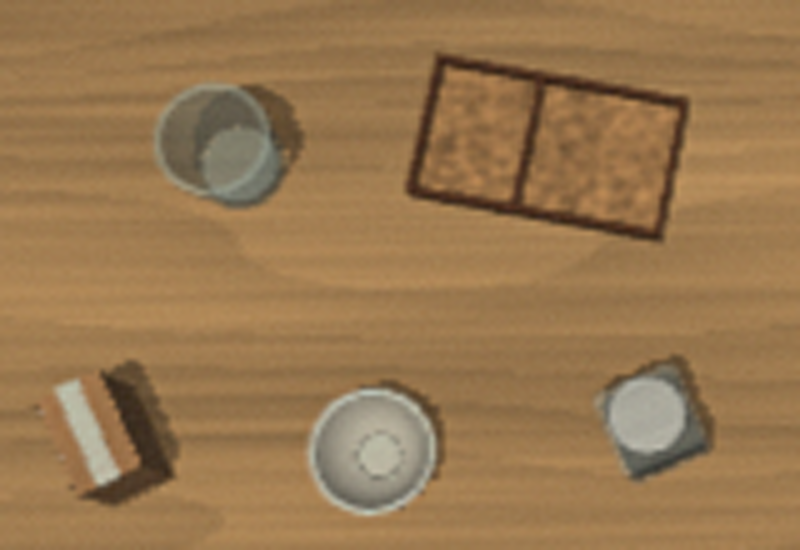

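View pics/topR.png

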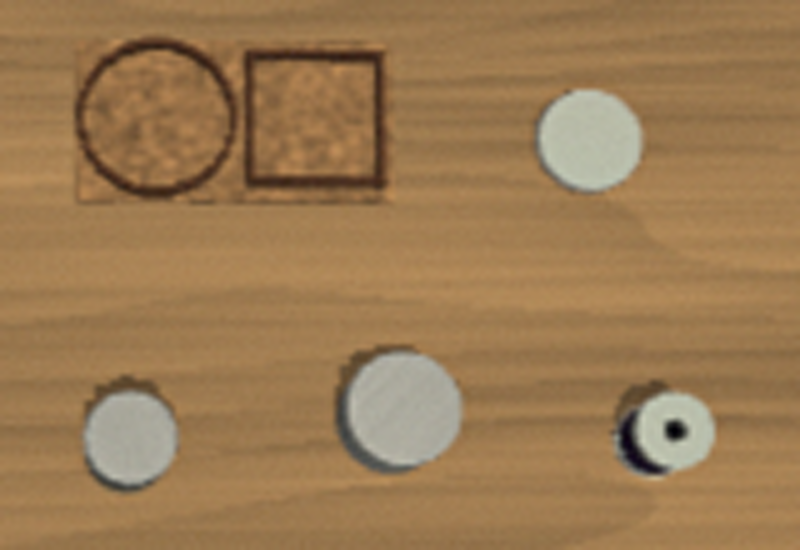

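The crops give clear rims, lids, strip and spool top. Now I'll measure with masks.

Run:
```python
from h import *
im=cv2.imread("pics/top0.png"); S=4
big=cv2.resize(im,None,fx=S,fy=S,interpolation=cv2.INTER_CUBIC)
hsv=cv2.cvtColor(big,cv2.COLOR_BGR2HSV); H,Sa,V=[hsv[...,i].astype(int) for i in range(3)]
def blob(mask,c,rad):
    m=np.zeros(mask.shape,np.uint8); cv2.circle(m,(int(c[0]*S),int(c[1]*S)),rad*S,255,-1)
    m=cv2.morphologyEx(m&(mask*255).astype(np.uint8),cv2.MORPH_OPEN,np.ones((3,3)))
    return max(cv2.findContours(m,0,1)[0],key=cv2.contourArea)
o=lambda p:(np.array(p,float)+.5)/S-.5
def ang(v): return np.degrees(np.arctan2(v[1],v[0]))
def circ(n,mask,c,rad,z):
    k=blob(mask,c,rad)[:,0]; W=cast("top",o(k),z)[:,:2].astype(np.float32)
    (c2,R)=cv2.minEnclosingCircle(W); e=cv2.fitEllipse(W)
    print(n,"enc",np.round(c2,4),"d",round(2*R*1e3,1),"ell",np.round(e[0],4),np.round(np.array(e[1])*1e3,1))
def rect(n,mask,c,rad,z):
    W=cast("top",o(blob(mask,c,rad)[:,0]),z)[:,:2].astype(np.float32)
    q=cv2.minAreaRect(W*1000); b=cv2.boxPoints(q); 
    print(n,np.round(q[0],1),np.round(q[1],1),"edges",[round(float(ang(b[(i+1)%4]-b[i])),1) for i in range(2)],[round(float(np.linalg.norm(b[(i+1)%4]-b[i])),1) for i in range(2)])
light=(Sa<45)&(V>150)
for n,c,z in [("sqlid",(249.5,227.5),.066),("round",(301,232.5),.07),("tin",(355,226.5),.05),("spool",(410,231),.046)]: circ(n,light,c,16,z)
for n,c in (("sq",(249,228)),("tin",(355,226)),("round",(301,232)),("carton",(138,231)),("rim",(229,157)),("wood",(200,200))): print(n,hsv[int(c[1]*S)-8:int(c[1]*S)+9:8,int(c[0]*S)-8:int(c[0]*S)+9:8].reshape(-1,3).tolist())
rim=(V<105)
rect("ptray",rim,(229.5,174),34,.014)
rect("frame",rim,(337.5,168.5),20,.014)
circ("nest",rim,(306,168.5),20,.014)
rect("strip",light,(138,231),12,.058)
# carton top: orange or strip
rect("cartontop",((V>140)&((Sa<60)|(H<13))),(139,231),15,.058)
rect("sqglass",((Sa<85)),(251,228),16,.03)
```

```text
sqlid enc [0.4552 0.072 ] d 38.6 ell [0.4552 0.0719] [36.6 37.1]
round enc [ 0.4411 -0.0597] d 46.5 ell [ 0.4412 -0.0598] [44.3 44.7]
tin enc [ 0.4568 -0.2023] d 58.6 ell [ 0.4568 -0.2023] [56.9 57.2]
spool enc [ 0.4437 -0.3422] d 40.5 ell [ 0.444  -0.3423] [38.4 38.8]
sq [[28, 21, 170], [28, 19, 173], [26, 21, 169], [30, 19, 172], [26, 24, 173], [25, 19, 171], [26, 21, 169], [23, 20, 170], [26, 21, 170]]
tin [[28, 18, 174], [24, 21, 172], [28, 24, 170], [28, 21, 174], [30, 21, 167], [28, 19, 172], [26, 23, 169], [25, 19, 172], [28, 21, 172]]
round [[28, 22, 166], [26, 23, 168], [26, 21, 171], [26, 21, 169], [26, 21, 170], [30, 20, 168], [28, 20, 169], [28, 20, 169], [28, 18, 167]]
carton [[29, 29, 186], [29, 30, 185], [15, 128, 151], [30, 26, 186], [32, 27, 189], [18, 71, 166], [24, 40, 180], [27, 32, 186], [24, 40, 178]]
rim [[16, 130, 139], [16, 126, 140], [16, 128, 139], [16, 126, 150], [17, 129, 148], [16, 123, 149], [14, 132, 118], [16, 129, 136], [16, 127, 150]]
wood [[17, 124, 164], [16, 124, 164], [16, 125, 165], [17, 128, 170], [16, 127, 173], [16, 129, 172], [16, 128, 176], [16, 128, 175], [17, 127, 173]]
ptray [610.9 130.2] [143.1  83.1] edges [-11.3, 78.7] [83.1, 143.1]
frame [ 622.4 -166.3] [76.9 78.3] edges [-1.5, 88.5] [78.3, 76.9]
nest enc [ 0.6243 -0.08  ] d 91.3 ell [ 0.6243 -0.0798] [84.4 85.2]
strip [451.4 359.5] [55.4 11.2] edges [-64.4, 25.6] [11.2, 55.4]
cartontop [451.5 359.6] [56.3 12.3] edges [-64.1, 25.9] [12.3, 56.3]
sqglass [456.6  72.6] [52.6 47.1] edges [-67.1, 22.9] [47.1, 52.6]
```

```bash
cat >> h.py <<'E'
def go(x,y,z,yaw,frm=None):
    "turn (deg, tool z) then shifts (mm) in the turned tool frame"
    if frm is None:
        s=r.sense(); R=s["eef_rot"]; frm=(*[1e3*v for v in s["tool_pos"]],np.degrees(np.arctan2(R[1,0],R[0,0])))
    a=np.radians(yaw); d=np.array([x,y,z])-frm[:3]
    ax=np.array([[np.cos(a),np.sin(a),0],[np.sin(a),-np.cos(a),0],[0,0,-1]])
    print("turn",round((frm[3]-yaw+180)%360-180,1),"shift",(ax@d).round(1)); return (x,y,z,yaw)
E
python3 - <<'E'
from h import *
f=None
H=200
for n,p,py,q,qy in [("round",(441,-60),78.7,(605.2,101.8),78.7),("carton",(451.5,359.5),115.7,(618.7,169.4),78.7),("sq",(455.2,72),114.5,(622.4,-166.3),88.7),("tin",(456.8,-202.3),88.7,(624.3,-80),88.7),("spool",(444,-342.3),88.7,(624.3,-80),88.7)]:
    print(n); f=go(*p,H,py,f); f=go(*q,H,qy,f)
E
```

```text
round
turn -63.9 shift [476.  224.2  49.5]
turn 0.0 shift [190.8 129.3   0. ]
carton
turn -37.0 shift [298.9 -26.7   0. ]
turn 37.0 shift [-153.7  201.2    0. ]
sq
turn -35.8 shift [ -20.8 -189.2    0. ]
turn 25.8 shift [-234.4  172.6    0. ]
tin
turn 0.0 shift [ -39.7 -164.7    0. ]
turn 0.0 shift [126.1 164.7   0. ]
spool
turn 0.0 shift [-266.3 -174.3    0. ]
turn 0.0 shift [266.3 174.3   0. ]
```

Call:
{"op": "servo_tool", "data": {"plan": [[[1,0,0,0,-10.6],[1,0,0,0,-10.6],[1,0,0,0,-10.6],[1,0,0,0,-10.6],[1,0,0,0,-10.6],[1,0,0,0,-10.6],[1,0,0,0,0]]], "squeeze": 35}}

```text
clock: 0.98
tool_pos: [0.1279, -0.4831, 0.2498]
eef_rot: [[0.203, 0.979, -0.0], [0.979, -0.203, 0.001], [0.001, -0.001, -1.0]]
force: [-0.6, 1.2, -0.4]
opening: 0.0855
grasp_force: 0.0
```

Call:
{"op": "servo_tool", "data": {"plan": [[[1,47,22,5,0],[1,47,22,5,0],[1,47,22,5,0],[1,47,22,5,0],[1,47,22,5,0],[1,47,22,5,0],[1,47,22,5,0],[1,47,22,5,0],[1,47,22,5,0],[1,47,22,5,0]]]}}

```text
clock: 2.22
tool_pos: [0.4386, -0.0655, 0.2002]
eef_rot: [[0.204, 0.979, 0.0], [0.979, -0.204, -0.0], [-0.0, 0.0, -1.0]]
force: [0.3, -0.3, 0.5]
opening: 0.0853
grasp_force: 0.0
```

```bash
python3 -c "
from h import *
go(441,-60,50,78.7)"
```

```text
turn -0.5 shift [  5.9   1.3 150.2]
```

Call:
{"op": "servo_tool", "data": {"plan": [[[1,6,1,30,0],[1,0,0,40,0],[1,0,0,40,0],[1,0,0,40,0],[1,0,0,0,0],[-1,0,0,0,0],[-1,0,0,0,0],[-1,0,0,0,0],[-1,0,0,0,0],[-1,0,0,0,0]]]}}

```text
clock: 3.48
tool_pos: [0.4416, -0.0616, 0.0522]
eef_rot: [[0.201, 0.98, 0.004], [0.98, -0.201, -0.001], [0.0, 0.004, -1.0]]
force: [-0.4, 0.2, 6.5]
opening: 0.0473
grasp_force: 35.3
```

Call:
{"op": "servo_tool", "data": {"plan": [[[-1,0,0,0,0],[-1,0,0,-20,0],[-1,0,0,-30,0],[-1,0,0,-30,0],[-1,32,21,-20,0],[-1,32,21,0,0],[-1,32,21,0,0],[-1,32,21,0,0],[-1,32,22,0,0],[-1,30,22,0,0]]]}}

```text
clock: 4.72
tool_pos: [0.6042, 0.1001, 0.1507]
eef_rot: [[0.201, 0.98, 0.0], [0.98, -0.201, 0.0], [0.0, 0.0, -1.0]]
force: [-0.6, -0.8, -1.6]
opening: 0.0469
grasp_force: 36.7
```

Call:
{"op": "servo_tool", "data": {"plan": [[[-1,0,0,0,0],[-1,0,0,0,0]]]}}

```text
clock: 4.97
tool_pos: [0.6027, 0.0988, 0.1501]
eef_rot: [[0.201, 0.98, -0.001], [0.98, -0.201, -0.001], [-0.001, -0.001, -1.0]]
force: [-0.9, 0.6, -1.8]
opening: 0.0471
grasp_force: 36.7
```

```bash
python3 -c "
from h import *
go(605.2,101.8,55,78.7)
cv2.imwrite('pics/a1.png',r.get_image('scene')[120:340,180:480,::-1].repeat(2,0).repeat(2,1))"
```

```text
turn -0.3 shift [ 3.4  1.9 95.1]
```

View pics/a1.png

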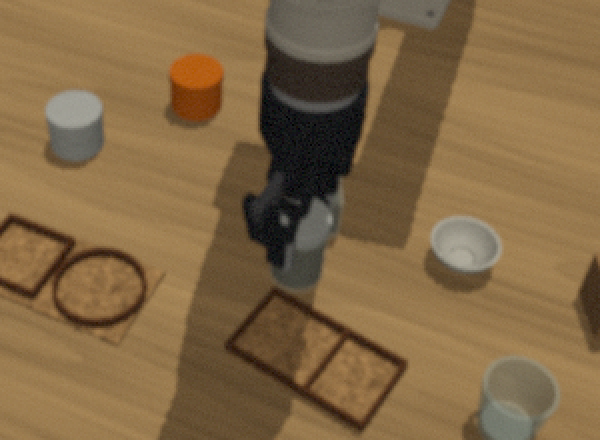

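The jar hangs upright at crop (300,240), over the tray's larger compartment. I'll lower it.

Call:
{"op": "servo_tool", "data": {"plan": [[[-1,3,2,30,0],[-1,0,0,30,0],[-1,0,0,20,0],[-1,0,0,8,0],[-1,0,0,4,0],[-1,0,0,2,0],[-1,0,0,0,0]]]}}

```text
clock: 5.9
tool_pos: [0.6065, 0.1017, 0.0571]
eef_rot: [[0.201, 0.98, 0.001], [0.98, -0.201, 0.0], [0.0, 0.001, -1.0]]
force: [0.6, 0.3, -1.5]
opening: 0.0467
grasp_force: 36.8
```

Call:
{"op": "servo_tool", "data": {"plan": [[[-1,0,0,1,0],[-1,0,0,0,0]]]}}

```text
clock: 6.15
tool_pos: [0.6066, 0.1018, 0.0563]
eef_rot: [[0.201, 0.98, 0.002], [0.98, -0.201, 0.0], [0.001, 0.002, -1.0]]
force: [-0.0, -0.1, 3.1]
opening: 0.0471
grasp_force: 37.0
```

Call:
{"op": "servo_tool", "data": {"plan": [[[-1,0,0,1,0],[-1,0,0,0,0]]]}}

```text
clock: 6.4
tool_pos: [0.6066, 0.1018, 0.0562]
eef_rot: [[0.201, 0.98, 0.002], [0.98, -0.201, 0.0], [0.001, 0.002, -1.0]]
force: [-2.6, 0.1, 8.2]
opening: 0.0472
grasp_force: 37.8
```

Call:
{"op": "servo_tool", "data": {"plan": [[[-1,0,0,-1,0],[0.4,0,0,0,0],[1,0,0,0,0],[1,0,0,0,0],[1,0,0,0,0],[1,0,0,-20,0],[1,0,0,-40,0],[1,0,0,-40,0],[1,0,0,-44,0],[1,0,0,0,-10.6]]]}}

```text
clock: 7.65
tool_pos: [0.6086, 0.1021, 0.2044]
eef_rot: [[0.012, 1.0, 0.009], [1.0, -0.012, 0.002], [0.002, 0.009, -1.0]]
force: [-0.0, -0.0, -0.9]
opening: 0.0853
grasp_force: 0.0
```

Call:
{"op": "servo_tool", "data": {"plan": [[[1,0,0,0,-10.6],[1,0,0,0,-10.6],[1,0,0,0,-5.4],[1,50,-4,0,0],[1,50,-4,0,0],[1,50,-4,0,0],[1,50,-4,0,0],[1,50,-5,0,0],[1,49,-5,0,0],[1,0,0,0,0]]]}}

```text
clock: 8.9
tool_pos: [0.4512, 0.3628, 0.1992]
eef_rot: [[-0.438, 0.899, -0.0], [0.899, 0.438, 0.001], [0.001, -0.0, -1.0]]
force: [-0.1, -0.6, 0.4]
opening: 0.0854
grasp_force: 0.0
```

```bash
python3 -c "
from h import *
go(451.5,359.5,38,115.7)"
```

```text
turn 0.3 shift [ -3.1  -1.2 161.2]
```

Call:
{"op": "servo_tool", "data": {"plan": [[[1,-3,-1,31,0],[1,0,0,40,0],[1,0,0,40,0],[1,0,0,35,0],[1,0,0,15,0],[1,0,0,0,0],[-1,0,0,0,0],[-1,0,0,0,0],[-1,0,0,0,0],[-1,0,0,0,0]]], "squeeze": 30}}

```text
clock: 10.15
tool_pos: [0.4548, 0.3577, 0.0402]
eef_rot: [[-0.433, 0.902, 0.003], [0.902, 0.433, 0.002], [0.001, 0.004, -1.0]]
force: [1.1, -0.2, 5.9]
opening: 0.0557
grasp_force: 33.6
```

Call:
{"op": "servo_tool", "data": {"plan": [[[-1,0,0,0,0]]]}}

```text
clock: 10.28
tool_pos: [0.4548, 0.3577, 0.0402]
eef_rot: [[-0.433, 0.902, 0.003], [0.902, 0.433, 0.002], [0.001, 0.004, -1.0]]
force: [-0.0, 0.3, 5.8]
opening: 0.0555
grasp_force: 33.6
```

Call:
{"op": "servo_tool", "data": {"plan": [[[-1,0,0,-20,0],[-1,0,0,-30,0],[-1,0,0,-30,0],[-1,0,0,-30,0],[-1,0,0,0,10],[-1,0,0,0,10],[-1,0,0,0,10],[-1,0,0,0,6],[-1,0,0,0,0],[-1,0,0,0,0]]]}}

```text
clock: 11.52
tool_pos: [0.4535, 0.3568, 0.1483]
eef_rot: [[0.179, 0.984, -0.0], [0.984, -0.179, -0.0], [-0.0, -0.0, -1.0]]
force: [0.1, -0.2, -0.4]
opening: 0.0551
grasp_force: 32.8
```

```bash
python3 -c "
from h import *
go(618.7,169.4,150,78.7)"
```

```text
turn 1.0 shift [-151.4  198.7   -1.7]
```

Call:
{"op": "servo_tool", "data": {"plan": [[[-1,0,0,0,1],[-1,-25,33,0,0],[-1,-25,33,0,0],[-1,-25,33,0,0],[-1,-25,33,0,0],[-1,-25,33,0,0],[-1,-26,34,0,0],[-1,0,0,0,0],[-1,0,0,0,0]]]}}

```text
clock: 12.65
tool_pos: [0.6186, 0.1695, 0.148]
eef_rot: [[0.198, 0.98, -0.001], [0.98, -0.198, 0.0], [0.0, -0.001, -1.0]]
force: [0.4, 0.2, -0.1]
opening: 0.0554
grasp_force: 32.9
```

```bash
python3 -c "
from h import *
go(618.7,169.4,45,78.7)
cv2.imwrite('pics/a2.png',r.get_image('scene')[180:360,240:500,::-1].repeat(3,0).repeat(3,1))"
```

```text
turn -0.1 shift [-1.00e-01  1.00e-01  1.03e+02]
```

View pics/a2.png

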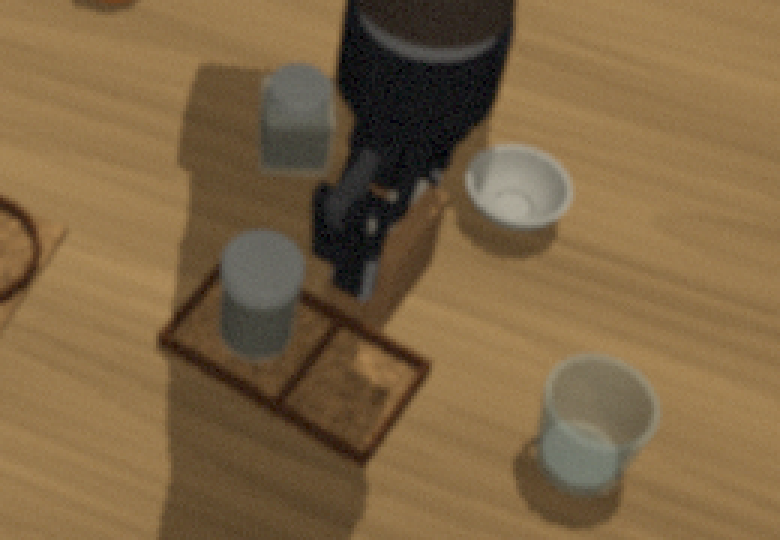

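The round jar stands in its compartment at crop (260,300), and the carton hangs above the smaller one. I'll lower it.

Call:
{"op": "servo_tool", "data": {"plan": [[[-1,0,0,30,0],[-1,0,0,30,0],[-1,0,0,22,0],[-1,0,0,10,0],[-1,0,0,6,0],[-1,0,0,3,0],[-1,0,0,1,0],[-1,0,0,0,0]]]}}

```text
clock: 13.7
tool_pos: [0.6194, 0.1696, 0.0469]
eef_rot: [[0.197, 0.98, 0.001], [0.98, -0.197, 0.0], [0.0, 0.001, -1.0]]
force: [-0.0, -0.0, -1.2]
opening: 0.056
grasp_force: 32.9
```

Call:
{"op": "servo_tool", "data": {"plan": [[[-1,0,0,1,0],[-1,0,0,0,0]]]}}

```text
clock: 13.95
tool_pos: [0.6191, 0.1695, 0.0454]
eef_rot: [[0.197, 0.98, 0.0], [0.98, -0.197, 0.0], [0.0, 0.0, -1.0]]
force: [-0.1, 0.2, 0.1]
opening: 0.0557
grasp_force: 32.9
```

Call:
{"op": "servo_tool", "data": {"plan": [[[-1,0,0,1,0],[-1,0,0,0,0]]]}}

```text
clock: 14.2
tool_pos: [0.619, 0.1696, 0.0443]
eef_rot: [[0.197, 0.98, 0.0], [0.98, -0.197, 0.0], [0.0, 0.0, -1.0]]
force: [-0.4, 0.7, -0.6]
opening: 0.0557
grasp_force: 32.8
```

Call:
{"op": "servo_tool", "data": {"plan": [[[-1,0,0,1,0],[-1,0,0,0,0]]]}}

```text
clock: 14.45
tool_pos: [0.619, 0.1696, 0.0443]
eef_rot: [[0.197, 0.98, 0.001], [0.98, -0.197, 0.0], [0.0, 0.001, -1.0]]
force: [-2.6, -0.5, 5.5]
opening: 0.0559
grasp_force: 33.5
```

Call:
{"op": "servo_tool", "data": {"plan": [[[-1,0,0,-1,0],[0.6,0,0,0,0],[1,0,0,0,0],[1,0,0,0,0],[1,0,0,0,0],[1,0,0,-20,0],[1,0,0,-40,0],[1,0,0,-40,0],[1,0,0,-44,0],[1,0,0,0,-9]]]}}

```text
clock: 15.7
tool_pos: [0.6216, 0.1703, 0.1937]
eef_rot: [[0.037, 0.999, 0.009], [0.999, -0.037, 0.003], [0.003, 0.009, -1.0]]
force: [-0.2, -0.3, 0.0]
opening: 0.0853
grasp_force: 0.0
```

Call:
{"op": "servo_tool", "data": {"plan": [[[1,0,0,0,-9],[1,0,0,0,-9],[1,0,0,0,-9],[1,-5,-38,0,0],[1,-4,-38,0,0],[1,-4,-38,0,0],[1,-4,-38,0,0],[1,-4,-37,0,0],[1,0,0,0,0]]]}}

```text
clock: 16.82
tool_pos: [0.4536, 0.0707, 0.1884]
eef_rot: [[-0.415, 0.91, -0.001], [0.91, 0.415, -0.0], [0.0, -0.001, -1.0]]
force: [0.1, 0.1, 0.2]
opening: 0.0858
grasp_force: 0.0
```

```bash
python3 -c "
from h import *
go(455.2,72,36,114.5)"
```

```text
turn 0.0 shift [  0.5   2.  152.4]
```

Call:
{"op": "servo_tool", "data": {"plan": [[[1,0,2,30,0],[1,0,0,40,0],[1,0,0,40,0],[1,0,0,30,0],[1,0,0,12,0],[1,0,0,0,0],[-1,0,0,0,0],[-1,0,0,0,0],[-1,0,0,0,0],[-1,0,0,0,0]]], "squeeze": 40}}

```text
clock: 18.08
tool_pos: [0.4588, 0.0727, 0.0376]
eef_rot: [[-0.417, 0.909, 0.003], [0.909, 0.417, 0.0], [-0.001, 0.003, -1.0]]
force: [-1.1, 0.2, 6.2]
opening: 0.0476
grasp_force: 42.2
```

Call:
{"op": "servo_tool", "data": {"plan": [[[-1,0,0,0,0],[-1,0,0,0,0]]]}}

```text
clock: 18.32
tool_pos: [0.4588, 0.0726, 0.0376]
eef_rot: [[-0.417, 0.909, 0.003], [0.909, 0.417, 0.0], [-0.001, 0.003, -1.0]]
force: [-0.8, -0.0, 6.4]
opening: 0.0474
grasp_force: 42.2
```

Call:
{"op": "servo_tool", "data": {"plan": [[[-1,0,0,-20,0],[-1,0,0,-30,0],[-1,0,0,-30,0],[-1,0,0,-35,0],[-1,0,0,0,9],[-1,0,0,0,9],[-1,0,0,0,8],[-1,0,0,0,0],[-1,0,0,0,0]]]}}

```text
clock: 19.45
tool_pos: [0.4576, 0.0725, 0.1513]
eef_rot: [[0.022, 1.0, -0.0], [1.0, -0.022, 0.0], [0.0, -0.0, -1.0]]
force: [-0.1, 0.7, -0.8]
opening: 0.0476
grasp_force: 41.5
```

```bash
python3 -c "
from h import *
go(622.4,-166.3,150,88.7)"
```

```text
turn 0.0 shift [-235.   170.2    1.3]
```

Call:
{"op": "servo_tool", "data": {"plan": [[[-1,-34,25,0,0],[-1,-34,25,0,0],[-1,-34,24,0,0],[-1,-34,24,0,0],[-1,-33,24,0,0],[-1,-33,24,0,0],[-1,-33,24,0,0],[-1,0,0,0,0],[-1,0,0,0,0]]]}}

```text
clock: 20.58
tool_pos: [0.6214, -0.1661, 0.1506]
eef_rot: [[0.023, 1.0, -0.002], [1.0, -0.023, 0.001], [0.001, -0.002, -1.0]]
force: [-0.2, 1.2, -1.1]
opening: 0.0474
grasp_force: 41.9
```

```bash
python3 -c "
from h import *
go(622.4,-166.3,42,88.7)
cv2.imwrite('pics/a3.png',r.get_image('scene')[150:330,130:390,::-1].repeat(3,0).repeat(3,1))"
```

```text
turn -0.0 shift [ -0.2   1.  108.6]
```

View pics/a3.png

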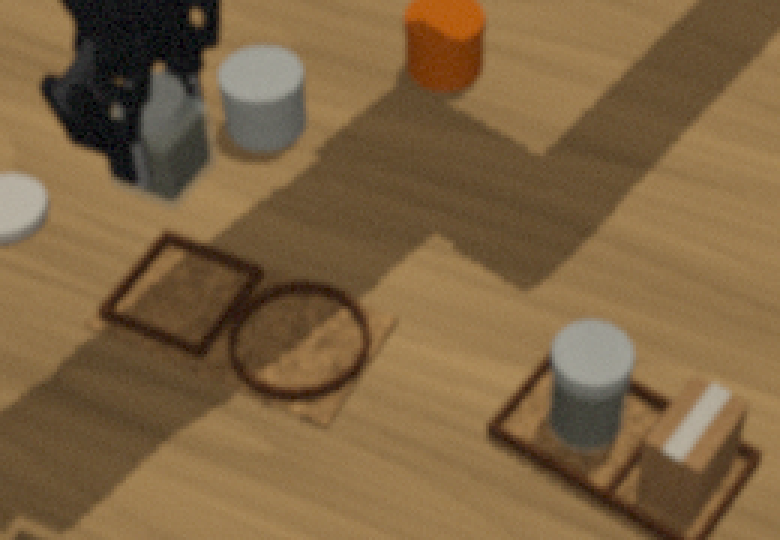

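The first kit is in place, with the jar at crop (590,390) and the carton at (695,450). The square jar is held upright, so I'll lower it.

Call:
{"op": "servo_tool", "data": {"plan": [[[-1,0,1,30,0],[-1,0,0,30,0],[-1,0,0,25,0],[-1,0,0,12,0],[-1,0,0,6,0],[-1,0,0,3,0],[-1,0,0,1,0],[-1,0,0,0,0]]]}}

```text
clock: 21.62
tool_pos: [0.6235, -0.1666, 0.045]
eef_rot: [[0.024, 1.0, 0.001], [1.0, -0.024, -0.0], [-0.0, 0.001, -1.0]]
force: [0.4, 0.1, -0.7]
opening: 0.0475
grasp_force: 41.9
```

Call:
{"op": "servo_tool", "data": {"plan": [[[-1,0,0,1,0],[-1,0,0,0,0]]]}}

```text
clock: 21.88
tool_pos: [0.6231, -0.1665, 0.0434]
eef_rot: [[0.024, 1.0, 0.0], [1.0, -0.024, -0.0], [-0.0, 0.0, -1.0]]
force: [-0.8, -0.5, -0.8]
opening: 0.0473
grasp_force: 41.9
```

Call:
{"op": "servo_tool", "data": {"plan": [[[-1,0,0,1,0],[-1,0,0,0,0]]]}}

```text
clock: 22.12
tool_pos: [0.6229, -0.1665, 0.0421]
eef_rot: [[0.024, 1.0, -0.0], [1.0, -0.024, 0.0], [0.0, -0.0, -1.0]]
force: [-1.6, 0.2, -1.2]
opening: 0.0477
grasp_force: 41.9
```

Call:
{"op": "servo_tool", "data": {"plan": [[[-1,0,0,1,0],[-1,0,0,0,0]]]}}

```text
clock: 22.38
tool_pos: [0.6231, -0.1665, 0.0417]
eef_rot: [[0.024, 1.0, 0.0], [1.0, -0.024, -0.0], [-0.0, 0.0, -1.0]]
force: [-1.3, -0.2, 1.7]
opening: 0.0477
grasp_force: 42.0
```

Call:
{"op": "servo_tool", "data": {"plan": [[[-1,0,0,0.5,0],[-1,0,0,0,0]]]}}

```text
clock: 22.62
tool_pos: [0.6231, -0.1665, 0.0417]
eef_rot: [[0.024, 1.0, 0.0], [1.0, -0.024, -0.0], [-0.0, 0.0, -1.0]]
force: [-2.8, 1.1, 5.0]
opening: 0.048
grasp_force: 42.5
```

Contact, so I'll release, rise and go to the tin.

Call:
{"op": "servo_tool", "data": {"plan": [[[-1,0,0,-1,0],[0.4,0,0,0,0],[1,0,0,0,0],[1,0,0,0,0],[1,0,0,0,0],[1,0,0,-20,0],[1,0,0,-40,0],[1,0,0,-40,0],[1,0,0,-20,0],[1,0,0,0,0]]]}}

```text
clock: 23.88
tool_pos: [0.6244, -0.1668, 0.1641]
eef_rot: [[0.024, 1.0, 0.005], [1.0, -0.024, -0.001], [-0.001, 0.005, -1.0]]
force: [-0.2, -0.2, -0.5]
opening: 0.0853
grasp_force: 0.0
```

Call:
{"op": "servo_tool", "data": {"plan": [[[1,-10,-41,0,0],[1,-10,-41,0,0],[1,-10,-41,0,0],[1,-10,-41,0,0],[1,0,0,0,0],[1,0,0,0,0]]]}}

```text
clock: 24.62
tool_pos: [0.4583, -0.2025, 0.1612]
eef_rot: [[0.024, 1.0, -0.0], [1.0, -0.024, 0.0], [0.0, -0.0, -1.0]]
force: [-0.3, 0.1, 0.2]
opening: 0.0849
grasp_force: 0.0
```

```bash
python3 -c "
from h import *
go(456.8,-202.3,36,88.7)"
```

```text
turn -0.1 shift [  0.2  -1.5 125.2]
```

Call:
{"op": "servo_tool", "data": {"plan": [[[1,0,-1.5,30,0],[1,0,0,40,0],[1,0,0,35,0],[1,0,0,20,0],[1,0,0,0,0],[-1,0,0,0,0],[-1,0,0,0,0],[-1,0,0,0,0],[-1,0,0,0,0],[-1,0,0,0,0]]], "squeeze": 35}}

```text
clock: 25.88
tool_pos: [0.458, -0.2029, 0.038]
eef_rot: [[0.024, 1.0, 0.003], [1.0, -0.024, -0.001], [-0.001, 0.003, -1.0]]
force: [0.4, -0.4, 5.6]
opening: 0.0592
grasp_force: 38.3
```

Call:
{"op": "servo_tool", "data": {"plan": [[[-1,0,0,-20,0],[-1,0,0,-30,0],[-1,0,0,-30,0],[-1,0,0,-35,0],[-1,32,41,0,0],[-1,32,41,0,0],[-1,31,41,0,0],[-1,31,41,0,0],[-1,0,0,0,0],[-1,0,0,0,0]]]}}

```text
clock: 27.12
tool_pos: [0.6224, -0.0805, 0.1507]
eef_rot: [[0.024, 1.0, -0.003], [1.0, -0.024, -0.0], [-0.0, -0.003, -1.0]]
force: [-0.4, -0.4, -0.9]
opening: 0.059
grasp_force: 38.3
```

```bash
python3 -c "
from h import *
go(624.3,-80,41,88.7)
cv2.imwrite('pics/a4.png',r.get_image('scene')[150:330,130:390,::-1].repeat(3,0).repeat(3,1))"
```

```text
turn -0.1 shift [  0.5   1.9 109.7]
```

View pics/a4.png

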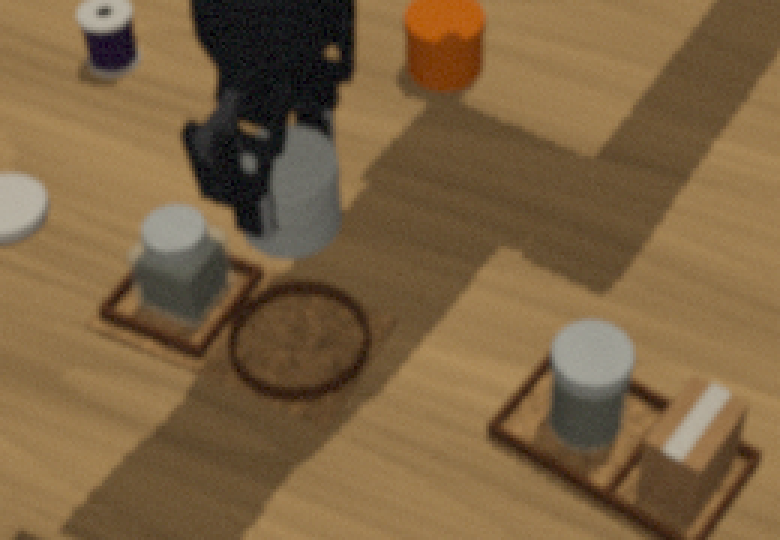

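The square jar stands in its frame at crop (180,265), and the tin is held. I'll lower it into the nest.

Call:
{"op": "servo_tool", "data": {"plan": [[[-1,0,1,30,0],[-1,0,0,30,0],[-1,0,0,25,0],[-1,0,0,12,0],[-1,0,0,6,0],[-1,0,0,3,0],[-1,0,0,1,0],[-1,0,0,0,0],[-1,0,0,1,0],[-1,0,0,0,0]]]}}

```text
clock: 28.42
tool_pos: [0.6247, -0.0804, 0.0439]
eef_rot: [[0.024, 1.0, 0.0], [1.0, -0.024, 0.0], [0.0, 0.0, -1.0]]
force: [0.7, 0.4, -1.5]
opening: 0.059
grasp_force: 38.3
```

Call:
{"op": "servo_tool", "data": {"plan": [[[-1,0,0,1,0],[-1,0,0,0,0]]]}}

```text
clock: 28.68
tool_pos: [0.6245, -0.0804, 0.0427]
eef_rot: [[0.024, 1.0, -0.0], [1.0, -0.024, 0.0], [0.0, -0.0, -1.0]]
force: [-0.3, 0.1, -0.5]
opening: 0.0591
grasp_force: 38.3
```

Call:
{"op": "servo_tool", "data": {"plan": [[[-1,0,0,0.5,0],[-1,0,0,0,0]]]}}

```text
clock: 28.92
tool_pos: [0.6246, -0.0805, 0.0422]
eef_rot: [[0.024, 1.0, -0.0], [1.0, -0.024, 0.0], [0.0, -0.0, -1.0]]
force: [0.6, -0.2, -1.1]
opening: 0.0591
grasp_force: 38.3
```

Call:
{"op": "servo_tool", "data": {"plan": [[[-1,0,0,0.5,0],[-1,0,0,0,0]]]}}

```text
clock: 29.18
tool_pos: [0.6247, -0.0805, 0.0421]
eef_rot: [[0.024, 1.0, 0.0], [1.0, -0.024, 0.0], [0.0, 0.0, -1.0]]
force: [-0.6, -0.5, 1.2]
opening: 0.059
grasp_force: 38.5
```

Call:
{"op": "servo_tool", "data": {"plan": [[[-1,0,0,0.5,0],[-1,0,0,0,0]]]}}

```text
clock: 29.42
tool_pos: [0.6246, -0.0805, 0.0421]
eef_rot: [[0.024, 1.0, 0.0], [1.0, -0.024, -0.0], [-0.0, 0.0, -1.0]]
force: [-2.2, 0.7, 4.9]
opening: 0.059
grasp_force: 38.9
```

Call:
{"op": "servo_tool", "data": {"plan": [[[-1,0,0,-1,0],[0.6,0,0,0,0],[1,0,0,0,0],[1,0,0,0,0],[1,0,0,0,0],[1,0,0,-20,0],[1,0,0,-40,0],[1,0,0,-40,0],[1,0,0,-20,0],[1,0,0,0,0]]]}}

```text
clock: 30.68
tool_pos: [0.626, -0.0807, 0.1646]
eef_rot: [[0.024, 1.0, 0.005], [1.0, -0.024, -0.001], [-0.0, 0.005, -1.0]]
force: [0.2, 0.2, -1.5]
opening: 0.0855
grasp_force: 0.0
```

Call:
{"op": "servo_tool", "data": {"plan": [[[1,-38,-25,0,0],[1,-38,-25,0,0],[1,-38,-25,0,0],[1,-38,-25,0,0],[1,-38,-25,0,0],[1,-38,-25,0,0],[1,-38,-25,0,0],[1,0,0,0,0],[1,0,0,0,0]]]}}

```text
clock: 31.8
tool_pos: [0.4428, -0.3417, 0.1611]
eef_rot: [[0.024, 1.0, -0.001], [1.0, -0.024, 0.002], [0.002, -0.001, -1.0]]
force: [0.1, -0.1, -0.4]
opening: 0.0853
grasp_force: 0.0
```

```bash
python3 -c "
from h import *
go(444,-342.3,26,88.7)
im=np.ascontiguousarray(r.get_image('top')[:,:,::-1]);cv2.imwrite('pics/top1.png',im)
S=4;big=cv2.resize(im,None,fx=S,fy=S,interpolation=cv2.INTER_CUBIC)
hsv=cv2.cvtColor(big,cv2.COLOR_BGR2HSV)
for n,X,z in (('tin',(.6246,-.0805,.054),.054),('sq',(.623,-.1665,.07),.07),('round',(.6066,.1018,.074),.074)):
    u=proj('top',X)[0]; m=np.zeros(hsv.shape[:2],np.uint8); cv2.circle(m,tuple(int(v) for v in u*S),64,255,-1)
    m&=((hsv[...,1]<60)&(hsv[...,2]>130)).astype(np.uint8)*255
    k=max(cv2.findContours(m,0,1)[0],key=cv2.contourArea)[:,0]
    W=cast('top',(k+.5)/S-.5,z)[:,:2].astype(np.float32); c,R=cv2.minEnclosingCircle(W); print(n,np.round(c,4),R*2e3)
cv2.imwrite('pics/a5.png',cv2.resize(im[140:270,190:430],None,fx=3.3,fy=3.3))"
```

```text
turn -0.1 shift [ -0.6   1.2 135.1]
tin [ 0.6235 -0.0795] 61.11736595630646
sq [ 0.6223 -0.1665] 41.65717959403992
round [0.6053 0.1039] 48.48968982696533
```

View pics/a5.png

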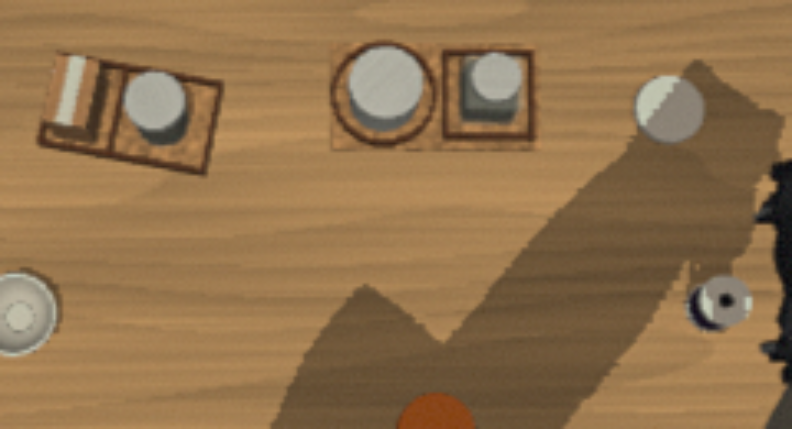

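All four stand well inside their places; the tin's centre is at crop (386,82). Next I'll grasp the spool.

Call:
{"op": "servo_tool", "data": {"plan": [[[1,0,1,30,0],[1,0,0,40,0],[1,0,0,35,0],[1,0,0,18,0],[1,0,0,10,0],[1,0,0,0,0],[-1,0,0,0,0],[-1,0,0,0,0],[-1,0,0,0,0],[-1,0,0,0,0]]], "squeeze": 30}}

```text
clock: 33.1
tool_pos: [0.4449, -0.3427, 0.0303]
eef_rot: [[0.024, 1.0, 0.002], [1.0, -0.024, -0.001], [-0.001, 0.002, -1.0]]
force: [-0.1, 1.8, 5.7]
opening: 0.039
grasp_force: 30.4
```

Call:
{"op": "servo_tool", "data": {"plan": [[[-1,0,0,0,0],[-1,0,0,0,0]]]}}

```text
clock: 33.35
tool_pos: [0.4449, -0.3428, 0.0303]
eef_rot: [[0.024, 1.0, 0.002], [1.0, -0.024, -0.001], [-0.001, 0.002, -1.0]]
force: [-0.1, 0.5, 5.5]
opening: 0.0387
grasp_force: 30.5
```

Call:
{"op": "servo_tool", "data": {"plan": [[[-1,0,0,-20,0],[-1,0,0,-40,0],[-1,0,0,-40,0],[-1,0,0,-40,0],[-1,38,25,0,0],[-1,38,25,0,0],[-1,38,25,0,0],[-1,38,25,0,0],[-1,38,25,0,0],[-1,38,25,0,0]]]}}

```text
clock: 34.6
tool_pos: [0.6, -0.1167, 0.1688]
eef_rot: [[0.024, 1.0, -0.001], [1.0, -0.024, 0.0], [-0.0, -0.001, -1.0]]
force: [-0.0, -1.2, 0.1]
opening: 0.0392
grasp_force: 30.3
```

Call:
{"op": "servo_tool", "data": {"plan": [[[-1,38,24,0,0],[-1,0,0,0,0],[-1,0,0,0,0],[-1,0,0,0,0]]]}}

```text
clock: 35.1
tool_pos: [0.6239, -0.0816, 0.1691]
eef_rot: [[0.026, 1.0, -0.001], [1.0, -0.026, -0.0], [-0.0, -0.001, -1.0]]
force: [0.3, 0.5, -0.1]
opening: 0.0395
grasp_force: 30.4
```

```bash
python3 -c "
from h import *
go(624.2,-80,86,88.7)
cv2.imwrite('pics/a6.png',r.get_image('scene')[150:330,130:390,::-1].repeat(3,0).repeat(3,1))"
```

```text
turn -0.2 shift [ 1.6  0.3 83.1]
```

View pics/a6.png

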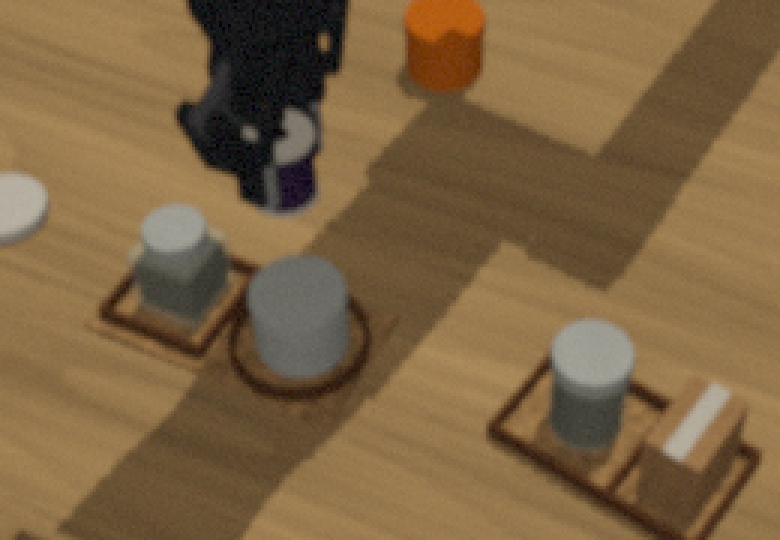

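The tin sits in the nest at crop (298,315), and the spool is held upright above it.

Call:
{"op": "servo_tool", "data": {"plan": [[[-1,1.5,0,30,0],[-1,0,0,25,0],[-1,0,0,15,0],[-1,0,0,7,0],[-1,0,0,3,0],[-1,0,0,0,0],[-1,0,0,1.5,0],[-1,0,0,0,0]]]}}

```text
clock: 36.15
tool_pos: [0.6249, -0.079, 0.0882]
eef_rot: [[0.024, 1.0, 0.001], [1.0, -0.024, -0.0], [-0.0, 0.001, -1.0]]
force: [0.3, -1.2, -0.5]
opening: 0.0389
grasp_force: 30.4
```

Call:
{"op": "servo_tool", "data": {"plan": [[[-1,0,0,1,0],[-1,0,0,0,0],[-1,0,0,0,0]]]}}

```text
clock: 36.52
tool_pos: [0.6247, -0.0789, 0.0868]
eef_rot: [[0.024, 1.0, -0.0], [1.0, -0.024, 0.0], [0.0, -0.0, -1.0]]
force: [0.4, -0.1, -0.8]
opening: 0.0391
grasp_force: 30.4
```

Call:
{"op": "servo_tool", "data": {"plan": [[[-1,0,0,0.5,0],[-1,0,0,0,0]]]}}

```text
clock: 36.78
tool_pos: [0.6246, -0.079, 0.0862]
eef_rot: [[0.024, 1.0, -0.0], [1.0, -0.024, 0.0], [0.0, -0.0, -1.0]]
force: [-0.3, -0.5, 0.1]
opening: 0.0394
grasp_force: 30.4
```

Call:
{"op": "servo_tool", "data": {"plan": [[[-1,0,0,1,0],[-1,0,0,0,0],[-1,0,0,0,0]]]}}

```text
clock: 37.15
tool_pos: [0.6247, -0.079, 0.0853]
eef_rot: [[0.024, 1.0, -0.0], [1.0, -0.024, -0.0], [-0.0, -0.0, -1.0]]
force: [0.2, -0.5, -0.8]
opening: 0.039
grasp_force: 30.4
```

Call:
{"op": "servo_tool", "data": {"plan": [[[-1,0,0,0.7,0],[-1,0,0,0,0],[-1,0,0,0,0]]]}}

```text
clock: 37.52
tool_pos: [0.6247, -0.079, 0.0846]
eef_rot: [[0.024, 1.0, -0.0], [1.0, -0.024, 0.0], [0.0, -0.0, -1.0]]
force: [-0.6, 0.7, -0.1]
opening: 0.0393
grasp_force: 30.4
```

Call:
{"op": "servo_tool", "data": {"plan": [[[-1,0,0,0.4,0],[-1,0,0,0,0],[-1,0,0,0,0]]]}}

```text
clock: 37.9
tool_pos: [0.6247, -0.079, 0.0844]
eef_rot: [[0.024, 1.0, 0.0], [1.0, -0.024, -0.0], [-0.0, 0.0, -1.0]]
force: [0.3, 0.7, 1.2]
opening: 0.0392
grasp_force: 30.5
```

Contact. I'll release, rise and back away toward the base.

Call:
{"op": "servo_tool", "data": {"plan": [[[-0.06,0,0,0,0],[0.1,0,0,0,0],[0.5,0,0,0,0],[1,0,0,0,0],[1,0,0,0,0],[1,0,0,-15,0],[1,0,0,-40,0],[1,0,0,-40,0],[1,0,0,-40,0],[1,0,-40,0,0]]]}}

```text
clock: 39.15
tool_pos: [0.5893, -0.0785, 0.2249]
eef_rot: [[0.023, 1.0, 0.013], [1.0, -0.023, -0.002], [-0.001, 0.013, -1.0]]
force: [0.3, -1.1, -0.2]
opening: 0.0856
grasp_force: 0.0
```

Call:
{"op": "servo_tool", "data": {"plan": [[[1,0,-40,0,0],[1,0,-40,0,0],[1,0,-40,0,0],[1,0,-40,0,0],[1,0,0,0,0],[1,0,0,0,0]]]}}

```text
clock: 39.9
tool_pos: [0.4258, -0.0744, 0.2205]
eef_rot: [[0.024, 1.0, 0.003], [1.0, -0.024, -0.001], [-0.0, 0.003, -1.0]]
force: [0.8, -1.2, 0.3]
opening: 0.0849
grasp_force: 0.0
```

```bash
python3 -c "
from h import *
a=r.get_image('scene')[150:330,130:470,::-1];b=r.get_image('top')[140:280,110:450,::-1]
cv2.imwrite('pics/a7.png',cv2.resize(np.vstack([a,b[:80]]),None,fx=2.3,fy=2.3))
print(r.sense()['clock'])"
```

```text
40.0
```

View pics/a7.png

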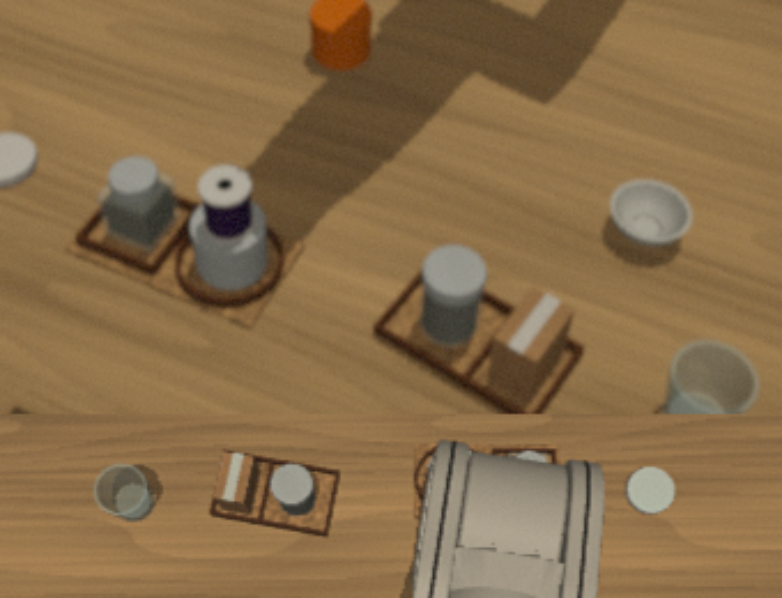

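Everything stands in place: the spool is on the middle of the tin at (225,200), and the tumbler, dish and lid have not moved. I'll hand the job in.

```bash
python3 -c "
from rig import r
print(r.job_done())"
```

```text
the job is handed in; nothing more can be done
None
```

Both gift kits are made up and the job is handed in at about 40 s of the 128 s allowed; in the last pictures every piece stood upright in its place and the tumbler, dish and lid looked unmoved, but no verdict was returned.

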